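# Free the lens carrier of an optical bench and slide it up to the slit

### The job

Free the lens carrier on the optical bench for focusing: with a fingertip, roll the knurled clamp wheel of the lens carrier round by its rim, anticlockwise seen from above, until it is two full turns looser than now (to within a quarter turn, and never as many as three, or the screw leaves its thread). Then push the lens carrier along the rods with a fingertip until it meets the slit carrier. Only touch and push, pinch nothing, keep off the lens glass, and leave the slit carrier, its wheel and the small things lying around the bench as they are.

Things in the scene. Friction and masses are not known exactly. Their poses are not given: they have to be found in the camera images.
- bench: two-rod optical bench, 160 mm deep, 422 mm long, fixed to the worktop. Origin at the centre of its underside; y axis along the rods towards the slit's end, x away from the robot's side, z up. Steel rods 12 mm thick at x = -60 and +60 mm, tops 28 mm above the worktop; end plates at y = -203 and +203 mm, 16 mm thick, 36 mm high; scale strip along the front at x = -81 mm, 28 mm high.
- lens_carrier: carrier with the round lens; origin on the worktop below the middle of its width, on the bench's centre line, frame as the bench. Plate from x = -85 to +75 mm, y = -25 to +25, z = 30 to 40 mm, blocks 26 mm wide under it round the rods; open below the plate between x = -47 and +47. Foot 34 x 20 mm at x = +20, on it a dark ring 44 mm across, 15 mm thick, top at z = 87 mm.
- slit_carrier: the other carrier, of the same make and frame, nearer the +y end of the bench; instead of the lens it bears a square dark plate 47 mm wide with a vertical slit, top at z = 88 mm. It is clamped (slips above some 25 N) and is to stay where it is.
- lens_wheel_mid (a point): on the upright axis of the lens carrier's clamp wheel (bench x = -60 mm), half-way up it: 53.5 mm above the worktop when tight, rising 2 mm a turn. Steel wheel 44 mm across over its knurling (28 upright ribs 1.6 mm high), 13 mm thick, its underside 7 mm above the carrier's plate when tight; 30 mm free all round the rim. A dark mark on its top points to bench -x when tight.
- lens_wheel (a joint): angle of the lens carrier's clamp wheel, rad: close to 0 at the start (tight), growing anticlockwise seen from above (looser); one full turn is 6.283. At most 0.04 N m turns it and it stays where it is left. Its screw presses a sprung pad on the front rod: the grip fades from some 25 N to nothing over the first turn and a half; then the carrier slides freely, also if pushed by its wheel.
- lens_push (a point): middle of the lens carrier's plate edge that faces away from the slit carrier (bench -y side), 35 mm above the worktop; the edge face is 10 mm high. The freed carrier slides along the bench's y axis at about 4 N. Frame as the bench.
- lens_face (a point): middle of the lens carrier's plate edge that faces the slit carrier, 35 mm above the worktop, 50 mm along +y from lens_push.
- slit_face (a point): middle of the slit carrier's plate edge that faces the lens carrier, 35 mm above the worktop; the two edges meet flat when the lens carrier arrives.
- slit_wheel (a joint): angle of the slit carrier's own clamp wheel, the same wheel, tight at 0; to be left alone.
- lens_glass: the glass lens in the dark ring on the lens carrier, 37 mm across, upright, axis along the bench's y; origin at its centre, 65 mm above the worktop. Not to be touched.
- lamp_holder: white lamp holder, 40 x 62 x 46 mm, standing loose beyond the slit end of the bench; origin at the centre of its underside.
- matchbox: matchbox, 36 x 54 x 15 mm, loose in front of the bench at the right; origin at the centre of its underside.
- marker: white and black marker pen, 12 x 138 x 15 mm, lying loose in front of the bench at the left; origin at the middle of its underside.

How it is judged:
By the outcome, as a careful person would: the job done as asked, in the order asked, and still so for the second after the job is handed in, with the robot touching nothing.
It also fails if it takes over 64 s, if anything falls off the work surface, if the arm or the gripper's body presses on something with over 40 N, if the wrist force passes 120 N, or if a joint passes its speed limit or range.

### The arm

A 7-joint arm with a two-finger parallel gripper is mounted at the origin on a cart in front of the work surface, level with it; the furniture and walls round the work are solid. World frame = base frame: x ahead of the robot, y to its left, z up, the work surface at z = 0. Lengths are in m, angles in rad, forces in N, time in s.
With the tool pointing down it reaches from about 0.35 to 0.9 m from the base axis. Payload 7.2 kg.
Tool frame: the origin (TCP) lies on the centre line of the jaws, within the pads' length; the fingertips stand 22 mm ahead of it and the grasp point (between the pads) lies 3 mm ahead of it; z points along the fingers, y is the line along which they close (so a half turn about z gives the same grasp; the last joint's range is limited). The gripper opens to 85 mm and grips with 20 to 120 N. Pads are 22 mm wide; open, the fingers measure 114 mm over their backs; the gripper's body (76 mm by 85 mm) begins 54 mm behind the grasp point. The pads swing forward as they close: fully open they stand 13 mm farther back than shut.
Start: joints at [-1.305, 0.411, -0.013, 1.596, 0.006, 1.134, -0.082], TCP at [0.205, 0.591, 0.253] pointing down, gripper open.
Joint ranges: [-2.95, 2.95], [-0.29, 1.99], [-1.47, 1.44], [0.14, 2.54], [-1.03, 4.17], [0.13, 1.85], [-2.86, 2.86]. Speed limits (rad/s): [2.39, 2.39, 3.01, 3.01, 3.14, 3.14, 3.14].

### API

Orientations are given as [roll, pitch, yaw] about the fixed x, y, z axes, in that order (R = Rz(yaw) Ry(pitch) Rx(roll)).
In Python, from rig import ctrl gives the robot as it stands. The module is installed in compiled form; this text tells all that it offers.
- The arm moves only by the tool servo_tool, never from a script. Its argument "increments" is one flat list of numbers, 6 for each row, row after row: the shift along the world's x, y, z in cm, then the turn, a rotation vector about the world's x, y, z in degrees. In form: [x, y, z, rx, ry, rz, x, y, z, rx, ry, rz, ...]. A call has 1 to 8 rows; each row is the pose to reach, as a shift and turn from the pose commanded when the call began; what a row does not reach only later rows make up. A row lasts 1/12 s, in which the tool goes at most 41.7 mm and 7.16 degrees, less where a joint would pass 70% of its speed; a pose out of reach is approached as far as the arm can. A call with a gripper value outside its range is refused whole. "jaw" is the closure in counts, from 0 (fully open) to 255 (shut), set as the call begins (left out, the last holds). The fingers move at their own pace and stop on an object; "squeeze" is the grip in N (left out, the last holds). Time passes only in rows, so rows that repeat a pose let the fingers close. It gives the time, the measured TCP pose, the force, the opening and the grip force at its end, in the units of the state.
- ctrl.read_state(): the state, without advancing time (a new reading comes with each control period).
- ctrl.capture(name): name is "side" or "top"; returns a dict with "color" (420x560x3 uint8, red, green, blue), "fx", "fy", "cx", "cy" (pixels), "world_to_cam" (4x4, takes a point from world to camera coordinates). Camera axes: x right, y down, z forward; pixel columns grow to the right and rows downward; lengths in m; the calibration is good to about 2 mm. A picture is of the moment at which its call begins. There is no depth.
- ctrl.sign_off(): hands the job in; it is judged then, once.
The state is a dict: "t": time; "qpos": joint angles; "dq": joint speeds; "effort": joint torques, N m; "position": TCP position; "tool_rot": TCP orientation; "contact_force": force on the tool from outside, world axes, zero at the start; "ft_torque": the same for the moment, N m; "grip_width": finger opening in m; "grasp_force": force on a finger pad.
Only numpy, scipy, OpenCV 4.12 (cv2) and the standard library are available. Lean on these libraries where they do the work, as an engineer would, in place of code of your own. Each camera call takes 0.05 s, during which the arm holds its last target. There are 200 camera calls.

## Working session

There is one attempt and no reset: what is moved stays moved. The work goes in short steps, Python scripts to look and compute and a tool call to move; the robot and the scene stay as the last step left them, time stands still between calls to the robot, and variables do not carry over. Pictures are saved under pics/ and viewed, at most 10 in all, crops included, and the job is handed in when it is done.

Besides the shell and the picture viewer there is one more tool, called after "Request:" by a JSON object that holds its "fn" and its "kwargs". servo_tool: Moves the arm, as the interface text tells. Its arguments: {"type":"object","properties":{"increments":{"type":"array"},"jaw":{"type":"number"},"squeeze":{"type":"number"}},"required":["increments"]}

```bash
mkdir -p pics; python3 - <<'E'
from rig import ctrl
import cv2,json,numpy as np
for n in("top","side"):
    c=ctrl.capture(n); cv2.imwrite(f"pics/{n}0.png",cv2.cvtColor(c["color"],cv2.COLOR_RGB2BGR))
    print(n,c["fx"],c["fy"],c["cx"],c["cy"],np.round(c["world_to_cam"],4).tolist())
print(ctrl.read_state())
E
```

```text
top 415.429945302135 415.429945302135 278.8583434654166 204.16299102933974 [[0.0286, -0.9995, 0.0143, 0.031], [-0.9893, -0.0303, -0.1428, 0.4979], [0.1431, -0.01, -0.9897, 0.9228], [0.0, 0.0, 0.0, 1.0]]
side 504.3904697633759 504.3904697633759 274.7650943546671 217.7907830439839 [[0.8644, -0.5027, 0.0026, -0.3988], [-0.3259, -0.5643, -0.7585, 0.2531], [0.3828, 0.6548, -0.6517, 1.1602], [0.0, 0.0, 0.0, 1.0]]
{'t': 0.1, 'qpos': array([-1.30520863,  0.41181667, -0.01272233,  1.59694751,  0.00559683,
        1.13429012, -0.08220632]), 'dq': array([-0.0013585 , -0.00042148,  0.00043238, -0.0008676 ,  0.00047377,
        0.00097739,  0.00099482]), 'effort': array([ 2.36034655e-03, -6.01831770e+01,  6.83930665e-01, -3.00089085e+01,
        1.39911557e-02,  6.49010064e-03, -4.25442227e-05]), 'position': array([0.20465878, 0.5901133 , 0.25254436]), 'tool_rot': array([-3.14016964e+00,  9.35082060e-05,  2.80783095e+00]), 'contact_force': array([-0.71803243, -0.10754676, -0.11324461]), 'ft_torque': array([-0.04574496,  0.0143535 ,  0.04614768]), 'grasp_force': 0.0, 'grip_width': 0.08520385105438905}
```

View pics/top0.png

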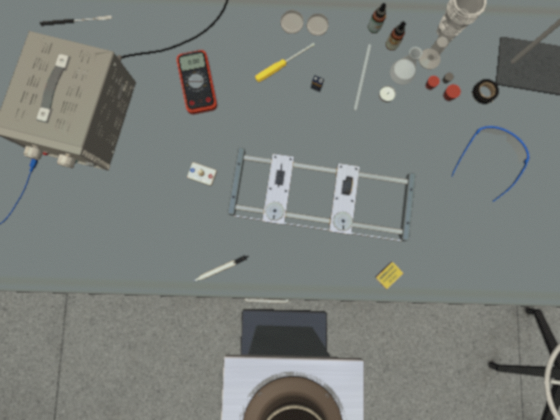

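View pics/side0.png

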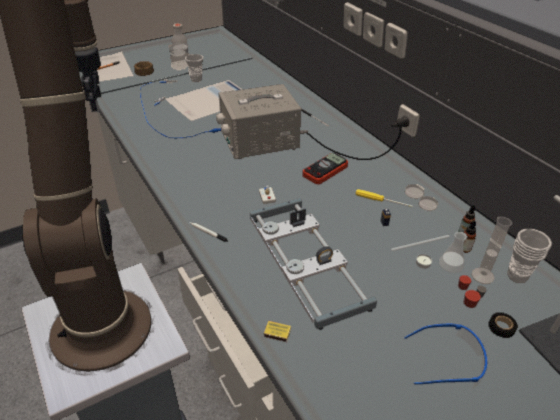

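The side and top views agree. The lens carrier is on the right in the top view, with its wheel at about (343,221). The slit carrier's wheel is at about (275,211). The lamp holder is at (202,174), the marker at (222,268) and the matchbox at (390,275). I'll zoom in to measure.

```bash
python3 - <<'E'
import cv2
a=cv2.imread("pics/top0.png")[140:250,222:422]
cv2.imwrite("pics/crop0.png",cv2.resize(a,None,fx=4,fy=4,interpolation=cv2.INTER_CUBIC))
E
```

```text
(no output)
```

View pics/crop0.png

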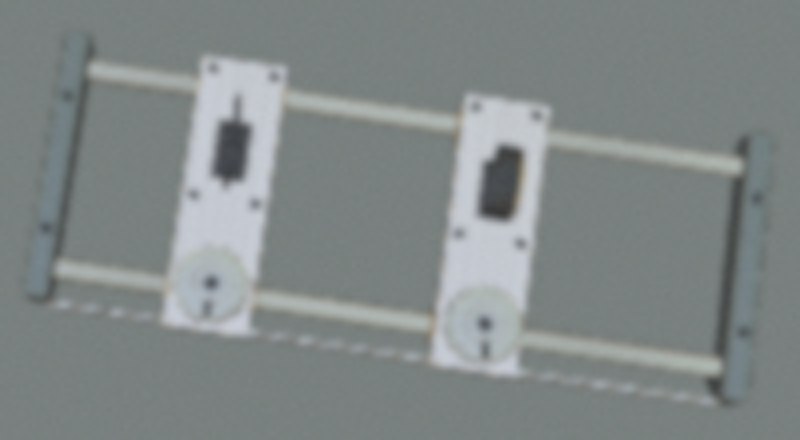

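The crop shows plate corners for the lens carrier at (466,94), (550,106), (432,361) and (520,375). For the slit carrier they are at (203,56), (287,67), (163,322) and (250,334). The wheels are at (483,322) and (211,283), and both marks point to −x (down).

```bash
cat > h.py <<'E'
import numpy as np, cv2
from rig import ctrl
def proj(c,P):
    P=np.atleast_2d(P); q=P@c["world_to_cam"][:3,:3].T+c["world_to_cam"][:3,3]
    return np.c_[c["fx"]*q[:,0]/q[:,2]+c["cx"],c["fy"]*q[:,1]/q[:,2]+c["cy"]]
def b2w(p,P):
    P=np.atleast_2d(P).astype(float); s,k=np.sin(p[2]),np.cos(p[2])
    return np.c_[p[0]+k*P[:,0]-s*P[:,1],p[1]+s*P[:,0]+k*P[:,1],P[:,2]]
E
python3 - <<'E'
from h import *
from scipy.optimize import least_squares
c=ctrl.capture("top")
f=lambda L:(np.array(L)+.5)/4-.5+[222,140]
ends=f([(66,33),(748,132),(747,404),(28,297)]) # outer-ish plate corners rough
cor=np.array([[75,25,40],[75,-25,40],[-85,25,40],[-85,-25,40],[-60,0,60]])/1e3
L=f([(466,94),(550,106),(432,361),(520,375),(483,322)]);S=f([(203,56),(287,67),(163,322),(250,334),(211,283)])
def r(p):
    a=cor+[0,p[3],0];b=cor+[0,p[4],0]
    return np.r_[(proj(c,b2w(p,a))-L).ravel(),(proj(c,b2w(p,b))-S).ravel()]
# bench origin along y from end plates: use left plate left edge/right plate right edge top
E_=np.array([[80,211,36],[-80,211,36],[80,-211,36],[-80,-211,36]])/1e3
Em=f([(64,32),(26,296),(772,134),(748,405)])
o=least_squares(lambda p:np.r_[r(p),(proj(c,b2w(p,E_))-Em).ravel()],[.45,0,0,-.05,.1])
p=o.x;print(p,np.abs(o.fun).max(),o.fun.round(1)); np.save("p.npy",p)
s=ctrl.capture("side")
for n,y in(("lens",p[3]),("slit",p[4])):
    print(n,"wheel",b2w(p,[-.06,y,.0535]),"push",b2w(p,[0,y-.025,.035]),"side px",proj(s,b2w(p,[-.06,y,.06])))
E
```

```text
[ 0.52640456 -0.05409944 -0.11581171 -0.05190589  0.10297216] 1.4358196805429202 [-0.1 -0.3  0.1 -0.2 -0.3  0.7 -0.5  0.4  0.6  0.3 -0.  -0.3  0.2  0.
 -0.3  0.6 -0.3  0.8  0.2  0.1  0.1 -1.  -1.4 -0.1  1.2 -0.6  0.5 -0.7]
lens wheel [[ 0.4608086  -0.09872444  0.0535    ]] push [[ 0.51751786 -0.13049016  0.035     ]] side px [[294.96170565 264.06004449]]
slit wheel [[0.47870523 0.05511613 0.0535    ]] push [[0.53541448 0.02335041 0.035     ]] side px [[270.06038807 225.48212859]]
```

Request:
{"fn": "servo_tool", "kwargs": {"increments": [20,-65.2,0,0,0,12.5,20,-65.2,0,0,0,12.5,20,-65.2,0,0,0,12.5,20,-65.2,0,0,0,12.5,20,-65.2,0,0,0,12.5,20,-65.2,0,0,0,12.5,20,-65.2,0,0,0,12.5,20,-65.2,0,0,0,12.5], "jaw": 255, "squeeze": 20}}

```text
t: 0.87
position: [0.3026, 0.2697, 0.2533]
tool_rot: [3.141, 0.0, 3.026]
contact_force: [1.5, -0.2, -0.3]
grip_width: 0.0
grasp_force: 0.0
```

Request:
{"fn": "servo_tool", "kwargs": {"increments": [10.2,-33.2,-6,0,0,0,10.2,-33.2,-6,0,0,0,10.2,-33.2,-6,0,0,0,10.2,-33.2,-6,0,0,0,10.2,-33.2,-6,0,0,0,10.2,-33.2,-6,0,0,0,10.2,-33.2,-6,0,0,0,10.2,-33.2,-6,0,0,0]}}

```text
t: 1.53
position: [0.3991, -0.0442, 0.1966]
tool_rot: [3.141, 0.001, 3.026]
contact_force: [1.4, 0.2, 0.7]
grip_width: 0.0002
grasp_force: 0.0
```

Request:
{"fn": "servo_tool", "kwargs": {"increments": [0,0,0,0,0,0,0,0,0,0,0,0]}}

```text
t: 1.7
position: [0.3989, -0.0442, 0.1963]
tool_rot: [-3.141, -0.001, 3.021]
contact_force: [0.1, 0.5, -0.3]
grip_width: 0.0
grasp_force: 0.0
```

Request:
{"fn": "servo_tool", "kwargs": {"increments": [0.6,-1.8,-3,0,0,0,0.6,-1.8,-6,0,0,0,0.6,-1.8,-9,0,0,0,0.6,-1.8,-11,0,0,0,0.6,-1.8,-12.1,0,0,0,0.6,-1.8,-12.1,0,0,0]}}

```text
t: 2.2
position: [0.4034, -0.0587, 0.0736]
tool_rot: [-3.141, -0.004, 3.028]
contact_force: [-0.7, 0.4, 0.2]
grip_width: -0.0001
grasp_force: 0.0
```

```bash
python3 - <<'E'
from h import *
p=np.load("p.npy");s=ctrl.capture("side");t=ctrl.capture("top")
st=ctrl.read_state();print(st["position"],st["contact_force"])
P=st["position"].copy();P[2]-=.022;print(proj(s,P),proj(t,P))
A=cv2.resize(s["color"][180:320,200:380],None,fx=4,fy=4,interpolation=cv2.INTER_CUBIC)[:,:720]
cv2.imwrite("pics/s1.png",A[:,:,::-1])
E
```

```text
[ 0.40487556 -0.05928704  0.07565843] [0.29284661 0.47898664 0.32749566]
[[267.11449171 264.05898986]] [[324.77012002 245.12736054]]
```

View pics/s1.png

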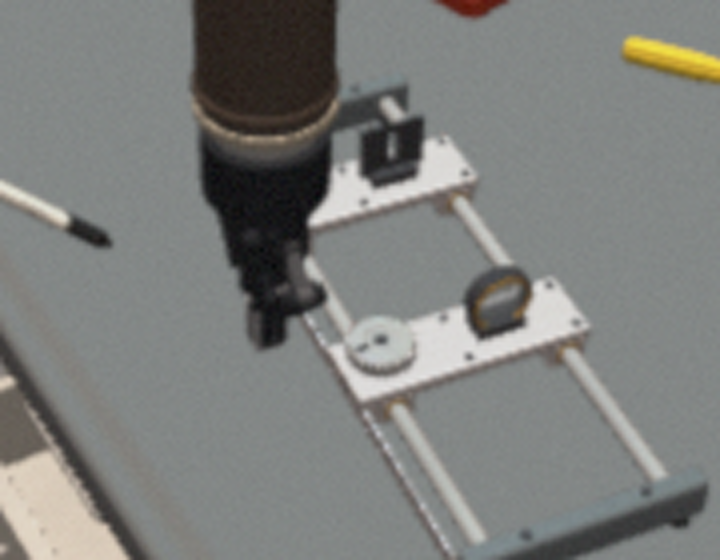

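The side view shows the fingertip at crop (265,348), close to the projected position. It is in front and to the left of the lens wheel at (380,345) and clear of everything. Now I'll approach until it touches.

Request:
{"fn": "servo_tool", "kwargs": {"increments": [1,-1.2,0,0,0,0,1.94,-2.34,0,0,0,0,1.94,-2.34,0,0,0,0,2.04,-2.35,0,0,0,0,2.14,-2.36,0,0,0,0,2.24,-2.37,0,0,0,0,2.34,-2.38,0,0,0,0,2.34,-2.38,0,0,0,0]}}

```text
t: 2.97
position: [0.4285, -0.0835, 0.0757]
tool_rot: [3.141, 0.0, 3.027]
contact_force: [0.2, -0.1, 0.3]
grip_width: 0.0001
grasp_force: 0.0
```

Request:
{"fn": "servo_tool", "kwargs": {"increments": [0.1,-0.01,0,0,0,0,0.2,-0.02,0,0,0,0,0.2,-0.02,0,0,0,0]}}

```text
t: 3.22
position: [0.4306, -0.0841, 0.0755]
tool_rot: [-3.142, 0.0, 3.026]
contact_force: [0.4, 0.9, 0.6]
grip_width: -0.0004
grasp_force: 0.0
```

Request:
{"fn": "servo_tool", "kwargs": {"increments": [0.1,-0.01,0,0,0,0,0.2,-0.02,0,0,0,0,0.2,-0.02,0,0,0,0]}}

```text
t: 3.47
position: [0.4314, -0.0842, 0.0752]
tool_rot: [3.141, -0.002, 3.026]
contact_force: [-3.4, 0.5, 2.1]
grip_width: 0.0004
grasp_force: 1.9
```

Request:
{"fn": "servo_tool", "kwargs": {"increments": [0.1,-0.01,0,0,0,0,0.07,-0.31,0,0,0,0,0.03,-0.61,0,0,0,0,0.0,-0.9,0,0,0,0,-0.04,-1.2,0,0,0,0,-0.07,-1.5,0,0,0,0,-0.11,-1.8,0,0,0,0,-0.11,-1.8,0,0,0,0]}}

```text
t: 4.13
position: [0.4287, -0.1025, 0.0749]
tool_rot: [3.141, -0.005, 3.025]
contact_force: [-8.3, 0.9, 2.0]
grip_width: -0.0001
grasp_force: 3.7
```

```bash
cat >> h.py <<'E'
def look(name):
    t=ctrl.capture("top");s=ctrl.capture("side")
    A=t["color"][190:250,310:380];B=s["color"][235:295,260:330]
    cv2.imwrite(f"pics/{name}.png",np.hstack([cv2.resize(i,(400,int(400*60/70)),interpolation=cv2.INTER_CUBIC) for i in(A,B)])[:,:,::-1])
    st=ctrl.read_state();p=np.load("p.npy");d=st["position"][:2]-b2w(p,[-.06,p[3],0])[0,:2]
    k,q=np.cos(p[2]),np.sin(p[2]);print("rel mm",1e3*(k*d[0]+q*d[1]),1e3*(-q*d[0]+k*d[1]),st["contact_force"],st["t"],st["position"][2])
E
python3 -c "from h import *;look('w1')"
```

```text
rel mm -31.46603606613047 -7.268787276686212 [-8.40155874  0.25315066  2.36066538] 4.2333 0.07484608526610931
```

View pics/w1.png

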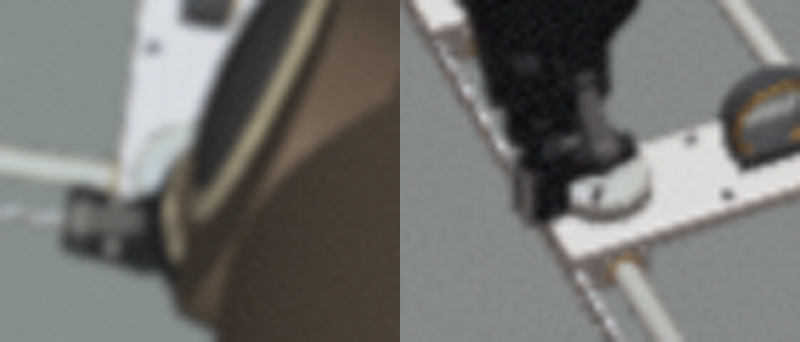

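```bash
cat > gen.py <<'E'
import numpy as np,sys
# print world-cm shifts of waypoints (bench mm, rel fitted wheel) from a commanded start
p=np.load("p.npy");R=np.array([[np.cos(p[2]),-np.sin(p[2])],[np.sin(p[2]),np.cos(p[2])]])
def stroke(press,a0,a1,w=14,n1=4,nf=5,n2=4):
    r=22-press;f=lambda a,s:(-9.2-r*np.cos(np.radians(a)),s*w+r*np.sin(np.radians(a)))
    return [f(a,1) for a in np.linspace(a0,0,n1)]+[f(0,k) for k in np.linspace(1,-1,nf)[1:-1]]+[f(-a,-1) for a in np.linspace(0,a1,n2)]
def show(pts,start):
    for q in pts: print(np.round(q,1),np.round(R@(np.array(q)-start)/10,2))
E
python3 - <<'E'
from gen import *
S=stroke(2.5,40,40)
print("finish");show([(-28.7,-14)]+S[-3:]+[(-60,-27),(-60,33)],(-28.7,-7.3))
print("full");show(S+[(-60,-27),(-60,30)],(-60,30))
E
```

```text
finish
[-28.7 -14. ] [-0.08 -0.67]
[-28.2 -18.5] [-0.08 -1.12]
[-26.6 -22.8] [ 0.03 -1.56]
[-24.1 -26.5] [ 0.23 -1.96]
[-60 -27] [-3.34 -1.6 ]
[-60  33] [-2.64  4.36]
full
[-24.1  26.5] [ 3.52 -0.76]
[-26.6  22.8] [ 3.23 -1.11]
[-28.2  18.5] [ 3.03 -1.51]
[-28.7  14. ] [ 2.92 -1.95]
[-28.7   7. ] [ 2.84 -2.65]
[-28.7   0. ] [ 2.76 -3.34]
[-28.7  -7. ] [ 2.68 -4.04]
[-28.7 -14. ] [ 2.6  -4.73]
[-28.2 -18.5] [ 2.6  -5.18]
[-26.6 -22.8] [ 2.71 -5.63]
[-24.1 -26.5] [ 2.91 -6.03]
[-60 -27] [-0.66 -5.66]
[-60  30] [0. 0.]
```

Request:
{"fn": "servo_tool", "kwargs": {"increments": [-0.08,-0.67,0,0,0,0,-0.08,-1.12,0,0,0,0,0.03,-1.56,0,0,0,0,0.23,-1.96,0,0,0,0,-1,-1.9,0,0,0,0,-3.34,-1.6,0,0,0,0,-3,1.4,0,0,0,0,-2.64,4.36,0,0,0,0]}}

```text
t: 4.9
position: [0.4048, -0.0598, 0.0759]
tool_rot: [-3.141, 0.001, 3.021]
contact_force: [1.6, 0.2, -0.3]
grip_width: 0.0003
grasp_force: 0.0
```

```bash
cat >> h.py <<'E'
def angle(turns=0,save=None):
    p=np.load("p.npy");s=ctrl.capture("side");N=201
    g=np.linspace(-.025,.025,N);X,Y=np.meshgrid(g,g)  # X right = bench -y, up = +x
    P=b2w(p,np.c_[-.06-Y.ravel(),p[3]-X.ravel(),np.full(N*N,.060+.002*turns)])
    m=(proj(s,P)+[1,2]).astype(np.float32).reshape(N,N,2)
    I=cv2.remap(cv2.cvtColor(s["color"],cv2.COLOR_RGB2GRAY),m[...,0],m[...,1],cv2.INTER_CUBIC)
    if save: cv2.imwrite(f"pics/{save}.png",cv2.resize(I,(500,500)))
    r=np.hypot(X,Y);sel=(r>.009)&(r<.017);th=np.degrees(np.arctan2(-X,-Y))
    # angle of point in bench frame (atan2(y,x)); looser angle = th-180
    a=(th+180)%360;h=[I[sel&(np.abs((a-k+180)%360-180)<10)].mean() for k in range(0,360,5)]
    i=np.argsort(h)[:4]; print("dark at deg",[(5*int(j),round(h[j])) for j in i],"median",np.median(h))
E
python3 -c "
from h import *
look('w2');angle(.3,'r2')"
```

```text
rel mm -59.0261792768488 36.92304604673185 [-0.14005278 -1.63082871  0.12888736] 5.0 0.07575920296068853
dark at deg [(90, 134), (85, 135), (95, 139), (80, 141)] median 184.79582202930004
```

View pics/r2.png

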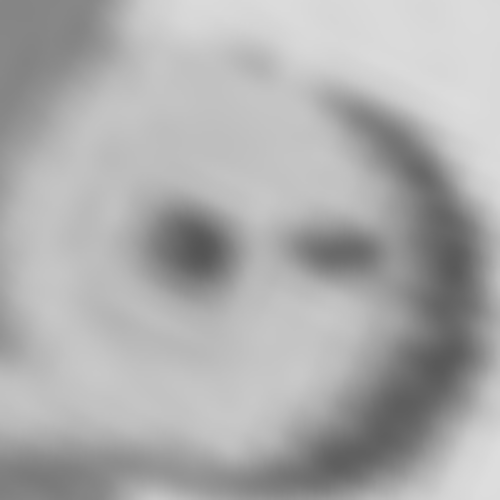

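The rectified side view shows the hub at (190,245) and the mark at (335,250). The mark now points to bench −y, so the wheel is about 90° looser. Full strokes next.

```bash
sed -i 's/(proj(s,P)+\[1,2\])/proj(s,P)/' h.py; python3 - <<'E'
from gen import *
S=stroke(2.5,45,45,n1=4,nf=6,n2=5)
A=[(-40,33)]+S[:7];B=S[7:]
show(A,(-59,36.5));print();show(B+[(-40,-36),(-59,-10),(-59,36.5)],A[-1])
E
```

```text
[-40  33] [ 1.85 -0.57]
[-23.   27.8] [ 3.48 -1.28]
[-26.1  23.8] [ 3.12 -1.65]
[-28.  19.] [ 2.87 -2.09]
[-28.7  14. ] [ 2.75 -2.59]
[-28.7   8.4] [ 2.68 -3.14]
[-28.7   2.8] [ 2.62 -3.7 ]
[-28.7  -2.8] [ 2.56 -4.25]

[-28.7  -8.4] [-0.06 -0.56]
[-28.7 -14. ] [-0.13 -1.11]
[-28.3 -17.8] [-0.14 -1.49]
[-27.2 -21.5] [-0.07 -1.87]
[-25.4 -24.8] [ 0.07 -2.23]
[-23.  -27.8] [ 0.28 -2.55]
[-40 -36] [-1.51 -3.17]
[-59 -10] [-3.09 -0.37]
[-59.   36.5] [-2.56  4.25]
```

Request:
{"fn": "servo_tool", "kwargs": {"increments": [1.85,-0.57,0,0,0,0,3.48,-1.28,0,0,0,0,3.12,-1.65,0,0,0,0,2.87,-2.09,0,0,0,0,2.75,-2.59,0,0,0,0,2.68,-3.14,0,0,0,0,2.62,-3.7,0,0,0,0,2.56,-4.25,0,0,0,0]}}

```text
t: 5.72
position: [0.4284, -0.1021, 0.0752]
tool_rot: [3.141, -0.003, 3.025]
contact_force: [-3.5, 1.2, 1.6]
grip_width: -0.0
grasp_force: 1.9
```

Request:
{"fn": "servo_tool", "kwargs": {"increments": [-0.06,-0.56,0,0,0,0,-0.13,-1.11,0,0,0,0,-0.07,-1.87,0,0,0,0,0.07,-2.23,0,0,0,0,0.28,-2.55,0,0,0,0,-1.51,-3.17,0,0,0,0,-3.09,-0.37,0,0,0,0,-2.56,4.25,0,0,0,0]}}

```text
t: 6.38
position: [0.4012, -0.067, 0.0754]
tool_rot: [-3.14, -0.002, 3.017]
contact_force: [-0.0, 0.0, -0.8]
grip_width: -0.0002
grasp_force: 0.0
```

```bash
python3 -c "
from h import *
look('w3');angle(.6,'r3')"
```

```text
rel mm -60.11815254195287 33.77841213662419 [ 0.6602633  -0.84923364 -0.15171725] 6.4833 0.07547902868819761
dark at deg [(190, 130), (195, 132), (185, 139), (200, 144)] median 193.78520189387172
```

View pics/r3.png

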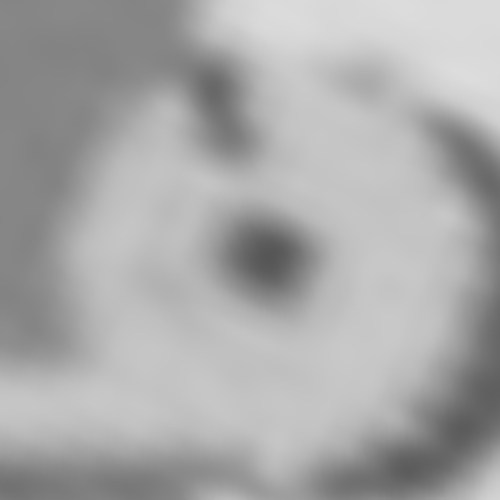

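Hub at (265,255), mark at (225,125), so the wheel is at about 195°. The wheel slipped a little because the press was light, so I'll press harder.

```bash
python3 - <<'E'
from gen import *
S=stroke(3.5,45,45,n1=4,nf=6,n2=5)
A=[(-40,34)]+S[:7];B=S[7:]
show(A,(-60,34));print();show(B+[(-40,-36),(-60,-10),(-60,34)],A[-1])
E
```

```text
[-40  34] [ 1.99 -0.23]
[-22.3  27.1] [ 3.67 -1.12]
[-25.2  23.2] [ 3.33 -1.47]
[-27.1  18.8] [ 3.1  -1.89]
[-27.7  14. ] [ 2.98 -2.36]
[-27.7   8.4] [ 2.91 -2.92]
[-27.7   2.8] [ 2.85 -3.47]
[-27.7  -2.8] [ 2.78 -4.03]

[-27.7  -8.4] [-0.06 -0.56]
[-27.7 -14. ] [-0.13 -1.11]
[-27.3 -17.6] [-0.14 -1.48]
[-26.3 -21.1] [-0.07 -1.83]
[-24.6 -24.3] [ 0.06 -2.17]
[-22.3 -27.1] [ 0.26 -2.47]
[-40 -36] [-1.61 -3.16]
[-60 -10] [-3.29 -0.34]
[-60  34] [-2.78  4.03]
```

Request:
{"fn": "servo_tool", "kwargs": {"increments": [1.99,-0.23,0,0,0,0,3.67,-1.12,0,0,0,0,3.33,-1.47,0,0,0,0,3.1,-1.89,0,0,0,0,2.98,-2.36,0,0,0,0,2.91,-2.92,0,0,0,0,2.85,-3.47,0,0,0,0,2.78,-4.03,0,0,0,0]}}

```text
t: 7.2
position: [0.4286, -0.104, 0.0748]
tool_rot: [3.14, -0.007, 3.025]
contact_force: [-8.5, 2.2, 4.9]
grip_width: -0.0003
grasp_force: 4.7
```

Request:
{"fn": "servo_tool", "kwargs": {"increments": [-0.06,-0.56,0,0,0,0,-0.13,-1.11,0,0,0,0,-0.07,-1.83,0,0,0,0,0.06,-2.17,0,0,0,0,0.26,-2.47,0,0,0,0,-1.61,-3.16,0,0,0,0,-3.29,-0.34,0,0,0,0,-2.78,4.03,0,0,0,0]}}

```text
t: 7.87
position: [0.401, -0.0694, 0.0755]
tool_rot: [-3.14, -0.001, 3.017]
contact_force: [-0.1, -0.7, -1.5]
grip_width: -0.0
grasp_force: 0.0
```

```bash
python3 -c "
from h import *
look('w4');angle(.9,'r4')"
```

```text
rel mm -59.86965222830978 31.393637566736764 [ 0.28675695 -0.30871011  0.35248042] 7.9667 0.07556233516747092
dark at deg [(320, 132), (325, 134), (315, 137), (330, 141)] median 181.9715532130308
```

Request:
{"fn": "servo_tool", "kwargs": {"increments": [1.99,0,0,0,0,0,3.67,-0.87,0,0,0,0,3.33,-1.22,0,0,0,0,3.1,-1.64,0,0,0,0,2.98,-2.11,0,0,0,0,2.91,-2.67,0,0,0,0,2.85,-3.22,0,0,0,0,2.78,-3.78,0,0,0,0]}}

```text
t: 8.68
position: [0.4284, -0.1038, 0.0748]
tool_rot: [3.14, -0.007, 3.026]
contact_force: [-9.5, 2.5, 4.8]
grip_width: -0.0006
grasp_force: 4.7
```

Request:
{"fn": "servo_tool", "kwargs": {"increments": [-0.06,-0.56,0,0,0,0,-0.13,-1.11,0,0,0,0,-0.07,-1.83,0,0,0,0,0.06,-2.17,0,0,0,0,0.26,-2.47,0,0,0,0,-1.61,-3.16,0,0,0,0,-3.29,-0.34,0,0,0,0,-2.78,4.03,0,0,0,0]}}

```text
t: 9.35
position: [0.4008, -0.0692, 0.0755]
tool_rot: [-3.14, -0.001, 3.017]
contact_force: [0.0, 0.2, 0.3]
grip_width: 0.0003
grasp_force: 0.0
```

```bash
python3 -c "
from h import *
look('w5');angle(1.2,'r5')"
```

```text
rel mm -60.09127597388306 31.528767814046315 [ 0.16372437 -1.00355862 -0.04076936] 9.45 0.07557125929520857
dark at deg [(70, 156), (75, 158), (65, 161), (80, 165)] median 188.35992907801418
```

View pics/r5.png

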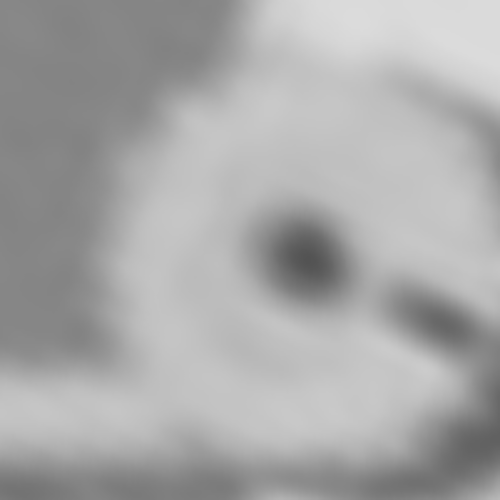

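Hub at (305,258), mark at (430,315), so the wheel is at about 425°. The carrier crept about 4 mm toward −y. From here I'll use mostly flat strokes, shifted to match.

```bash
python3 - <<'E'
from gen import *
S=[(x,y-4) for x,y in stroke(3.5,20,20,n1=3,nf=6,n2=3)]
A=[(-38,17.5)]+S[:7];B=S[7:]
show(A,(-60,31.5));print();show(B+[(-45,-27),(-60,-10),(-60,31.5)],A[-1])
E
```

```text
[-38.   17.5] [ 2.02 -1.64]
[-26.6  16.3] [ 3.14 -1.89]
[-27.4  13.2] [ 3.02 -2.19]
[-27.7  10. ] [ 2.96 -2.51]
[-27.7   4.4] [ 2.9  -3.07]
[-27.7  -1.2] [ 2.83 -3.62]
[-27.7  -6.8] [ 2.77 -4.18]
[-27.7 -12.4] [ 2.7  -4.73]

[-27.7 -18. ] [-0.06 -0.56]
[-27.4 -21.2] [-0.07 -0.88]
[-26.6 -24.3] [-0.03 -1.2 ]
[-45 -27] [-1.89 -1.25]
[-60 -10] [-3.18  0.61]
[-60.   31.5] [-2.7   4.73]
```

Request:
{"fn": "servo_tool", "kwargs": {"increments": [2.02,-1.64,0,0,0,0,3.14,-1.89,0,0,0,0,3.02,-2.19,0,0,0,0,2.96,-2.51,0,0,0,0,2.9,-3.07,0,0,0,0,2.83,-3.62,0,0,0,0,2.77,-4.18,0,0,0,0,2.7,-4.73,0,0,0,0]}}

```text
t: 10.17
position: [0.4282, -0.1135, 0.0748]
tool_rot: [3.141, -0.005, 3.025]
contact_force: [-4.1, 1.0, 0.4]
grip_width: -0.0001
grasp_force: 1.8
```

Request:
{"fn": "servo_tool", "kwargs": {"increments": [-0.06,-0.56,0,0,0,0,-0.07,-0.88,0,0,0,0,-0.03,-1.2,0,0,0,0,-1.89,-1.25,0,0,0,0,-3.18,0.61,0,0,0,0,-2.7,4.73,0,0,0,0,-2.7,4.73,0,0,0,0]}}

```text
t: 10.75
position: [0.4049, -0.0599, 0.0756]
tool_rot: [3.139, 0.001, 3.032]
contact_force: [0.3, 0.0, -0.1]
grip_width: 0.0001
grasp_force: 0.0
```

```bash
python3 -c "
from h import *
look('w6');angle(1.5,'r6')"
```

```text
rel mm -59.23763793078799 27.78052711737443 [ 0.67454216 -1.14304442 -0.1400426 ] 10.85 0.0758633396986638
dark at deg [(270, 152), (275, 152), (265, 152), (280, 152)] median 177.60629284053505
```

View pics/r6.png

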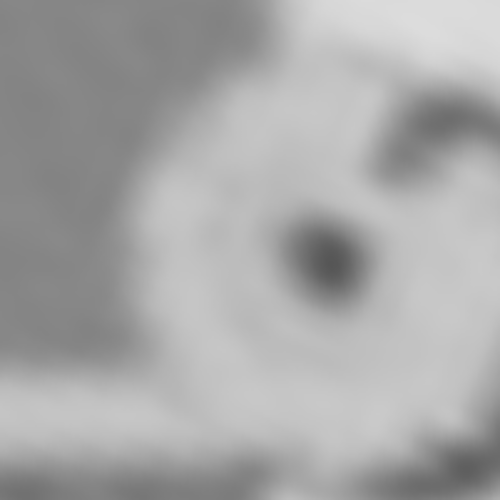

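Hub at (330,260), mark at (405,155), so the wheel is at about 504°. Two more strokes are needed. I'll test a hub-based numeric readout on the saved pictures.

```bash
cat >> h.py <<'E'
def mark(I):
    I=I.astype(np.float32);g=cv2.GaussianBlur(I,(0,0),15)
    s=g[150:350,130:450];y,x=np.unravel_index(s.argmin(),s.shape);x+=130;y+=150
    Y,X=np.mgrid[:500,:500];r=np.hypot(X-x,Y-y);sel=(r>90)&(r<150)
    th=np.degrees(np.arctan2(X-x,Y-y))%360
    h=[I[sel&(np.abs((th-k+180)%360-180)<8)].mean() for k in range(0,360,3)]
    c=[k for k in range(120) if h[k]==min(h[(k+d)%120] for d in range(-7,8))]
    print("hub",x,y,"minima deg",sorted([(round(h[k]),3*k) for k in c])[:4])
E
python3 - <<'E'
from gen import *
from h import mark
import cv2
for n in "23456": print(n,end=" ");mark(cv2.imread(f"pics/r{n}.png",0))
S=[(x,y-7) for x,y in stroke(4,12,20,n1=3,nf=6,n2=3)]
A=[(-38,11.5)]+S[:7];B=S[7:]
show(A,(-59.2,28));print();show(B+[(-45,-30),(-60,-10),(-60,31.5)],A[-1])
E
```

```text
2 hub 196 249 minima deg [(128, 90), (188, 306), (189, 222), (189, 261)]
3 hub 267 257 minima deg [(137, 198), (183, 285), (193, 348), (195, 114)]
4 hub 304 257 minima deg [(139, 306), (191, 228), (192, 3), (193, 57)]
5 hub 307 259 minima deg [(128, 66), (188, 318), (189, 282), (191, 228)]
6 hub 329 261 minima deg [(142, 144), (187, 231), (191, 303), (194, 9)]
[-38.   11.5] [ 1.92 -1.88]
[-26.8  10.7] [ 3.02 -2.09]
[-27.1   8.9] [ 2.97 -2.27]
[-27.2   7. ] [ 2.94 -2.46]
[-27.2   1.4] [ 2.87 -3.01]
[-27.2  -4.2] [ 2.81 -3.57]
[-27.2  -9.8] [ 2.74 -4.12]
[-27.2 -15.4] [ 2.68 -4.68]

[-27.2 -21. ] [-0.06 -0.56]
[-26.9 -24.1] [-0.07 -0.87]
[-26.1 -27.2] [-0.03 -1.18]
[-45 -30] [-1.94 -1.24]
[-60 -10] [-3.2   0.92]
[-60.   31.5] [-2.72  5.04]
```

Request:
{"fn": "servo_tool", "kwargs": {"increments": [1.92,-1.88,0,0,0,0,3.02,-2.09,0,0,0,0,2.97,-2.27,0,0,0,0,2.94,-2.46,0,0,0,0,2.87,-3.01,0,0,0,0,2.81,-3.57,0,0,0,0,2.74,-4.12,0,0,0,0,2.68,-4.68,0,0,0,0]}}

```text
t: 11.57
position: [0.4273, -0.1133, 0.0748]
tool_rot: [3.141, -0.006, 3.024]
contact_force: [-6.2, 1.6, 1.7]
grip_width: 0.0002
grasp_force: 2.9
```

Request:
{"fn": "servo_tool", "kwargs": {"increments": [-0.06,-0.56,0,0,0,0,-0.07,-0.87,0,0,0,0,-0.03,-1.18,0,0,0,0,-1.94,-1.24,0,0,0,0,-3.2,0.92,0,0,0,0,-2.72,5.04,0,0,0,0,-2.72,5.04,0,0,0,0]}}

```text
t: 12.15
position: [0.4046, -0.0565, 0.0756]
tool_rot: [3.139, 0.001, 3.032]
contact_force: [0.7, 0.7, 0.3]
grip_width: 0.0002
grasp_force: 0.0
```

```bash
python3 -c "
from h import *
look('w7');angle(1.7,'r7');mark(cv2.imread('pics/r7.png',0))"
```

```text
rel mm -59.99231439716549 31.08540834942552 [ 0.19242589 -0.13460753  0.25310769] 12.25 0.07586709516835956
dark at deg [(85, 112), (80, 114), (90, 117), (75, 123)] median 152.52173163416063
hub 366 262 minima deg [(140, 222), (187, 279), (193, 147), (195, 57)]
```

```bash
python3 - <<'E'
from gen import *
S=[(x,y-11) for x,y in stroke(4,5,15,n1=2,nf=7,n2=3)]
A=[(-38,5)]+S[:7];B=S[7:]
show(A,(-60,31));print();show(B+[(-45,-34),(-60,-10),(-60,31)],A[-1])
E
```

```text
[-38   5] [ 1.88 -2.84]
[-27.1   4.6] [ 2.96 -3.01]
[-27.2   3. ] [ 2.93 -3.16]
[-27.2  -1.7] [ 2.88 -3.62]
[-27.2  -6.3] [ 2.83 -4.09]
[-27.2 -11. ] [ 2.77 -4.55]
[-27.2 -15.7] [ 2.72 -5.01]
[-27.2 -20.3] [ 2.66 -5.48]

[-27.2 -25. ] [-0.05 -0.46]
[-27.  -27.3] [-0.07 -0.7 ]
[-26.6 -29.7] [-0.05 -0.93]
[-45 -34] [-1.93 -1.15]
[-60 -10] [-3.14  1.41]
[-60  31] [-2.66  5.48]
```

Request:
{"fn": "servo_tool", "kwargs": {"increments": [1.88,-2.84,0,0,0,0,2.96,-3.01,0,0,0,0,2.93,-3.16,0,0,0,0,2.88,-3.62,0,0,0,0,2.83,-4.09,0,0,0,0,2.77,-4.55,0,0,0,0,2.72,-5.01,0,0,0,0,2.66,-5.48,0,0,0,0]}}

```text
t: 12.97
position: [0.4285, -0.1177, 0.0751]
tool_rot: [3.141, -0.003, 3.024]
contact_force: [-3.8, 5.2, 0.8]
grip_width: 0.0003
grasp_force: 4.9
```

Request:
{"fn": "servo_tool", "kwargs": {"increments": [-0.05,-0.46,0,0,0,0,-0.07,-0.7,0,0,0,0,-0.05,-0.93,0,0,0,0,-1.93,-1.15,0,0,0,0,-3.14,1.41,0,0,0,0,-2.66,5.48,0,0,0,0,-2.66,5.48,0,0,0,0]}}

```text
t: 13.55
position: [0.4041, -0.0577, 0.0755]
tool_rot: [3.14, 0.0, 3.03]
contact_force: [0.2, -0.2, -0.1]
grip_width: 0.0003
grasp_force: 0.0
```

```bash
sed -i 's/130:450\]/130:490]/' h.py; python3 -c "
from h import *
look('w8');angle(1.9,'r8');mark(cv2.imread('pics/r8.png',0))"
```

```text
rel mm -60.26919069157386 29.955358482601355 [ 0.21562207 -0.6830737  -0.50310159] 13.65 0.07576008177560693
dark at deg [(205, 133), (210, 133), (200, 133), (170, 133)] median 134.24827362744836
hub 477 168 minima deg [(133, 333), (134, 192), (134, 246), (134, 279)]h.py:31: RuntimeWarning: Mean of empty slice.
  h=[I[sel&(np.abs((th-k+180)%360-180)<8)].mean() for k in range(0,360,3)]
  ret = ret.dtype.type(ret / rcount)
```

```bash
cat >> h.py <<'E'
def wide(turns,save,y0=-.025,y1=.085):
    # 10 px/mm; columns: bench -y offset from fitted wheel y0..y1; rows: +x up
    p=np.load("p.npy");s=ctrl.capture("side")
    X,Y=np.meshgrid(np.arange(y0,y1,1e-4),np.linspace(-.025,.025,500))
    P=b2w(p,np.c_[-.06-Y.ravel(),p[3]-X.ravel(),np.full(X.size,.060+.002*turns)])
    m=proj(s,P).astype(np.float32).reshape(*X.shape,2)
    I=cv2.remap(cv2.cvtColor(s["color"],cv2.COLOR_RGB2GRAY),m[...,0],m[...,1],cv2.INTER_CUBIC)
    T=np.full((170,170),200,np.uint8);cv2.circle(T,(85,85),42,90,-1);T=cv2.GaussianBlur(T,(0,0),15)
    M=cv2.matchTemplate(I,T,cv2.TM_CCOEFF_NORMED)[130:220]
    for _ in range(3):
        _,v,_,l=cv2.minMaxLoc(M);x,y=l[0]+85,l[1]+215
        print("hub cand",round(v,2),"bench dy mm",round(-(x/10+y0*1e3),1),"row",y)
        Y2,X2=np.mgrid[:I.shape[0],:I.shape[1]];r=np.hypot(X2-x,Y2-y);sel=(r>90)&(r<150);th=np.degrees(np.arctan2(X2-x,Y2-y))%360
        h=[(round(float(I[sel&(np.abs((th-k+180)%360-180)<8)].mean())),k) for k in range(0,360,3) if (sel&(np.abs((th-k+180)%360-180)<8)).any()]
        print("  darkest",sorted(h)[:5],"median",np.median([a for a,_ in h]))
        M[:,max(0,l[0]-60):l[0]+60]=-1
    cv2.imwrite(f"pics/{save}.png",cv2.resize(I,(I.shape[1]*7//10,350)))
E
python3 -c "
from h import *
wide(1.9,'x8')"
```

```text
hub cand 0.96 bench dy mm -46.8 row 266
  darkest [(134, 219), (136, 216), (137, 222), (142, 213), (145, 225)] median 194.0
hub cand 0.59 bench dy mm -71.4 row 269
  darkest [(99, 351), (99, 354), (101, 348), (102, 357), (104, 345)] median 197.0
hub cand 0.41 bench dy mm -20.9 row 304
  darkest [(133, 171), (133, 174), (133, 177), (133, 180), (133, 255)] median 175.5
```

View pics/x8.png

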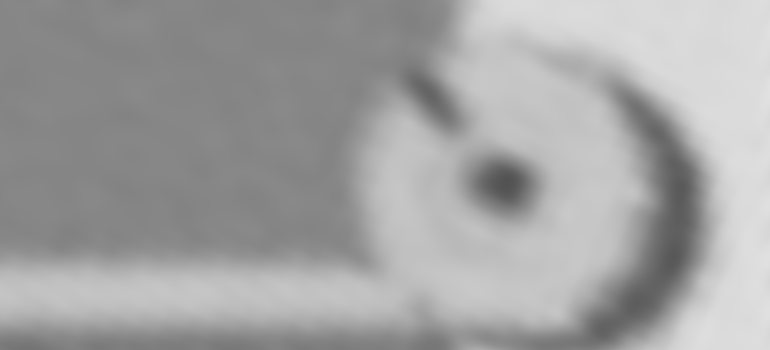

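This is clear: the hub is at (502,187) and the mark points up-left, which is 219°. So the total is about 579°. The freed carrier slid to dy = −46 mm because my diagonal approach pushed the wheel. From now on I'll settle beside the wheel, press straight in, then stroke.

```bash
python3 - <<'E'
from gen import *
show([(-45,-37),(-38,-37)],(-60.3,30));print();show([(-32,-37),(-29,-37),(-28.2,-37),(-28.2,-40),(-28.2,-43),(-28.2,-46),(-28.2,-49),(-28.2,-52),(-28.2,-55),(-28.2,-57),(-40,-57),(-38,-37)],(-38,-37))
E
```

```text
[-45 -37] [ 0.75 -6.83]
[-38 -37] [ 1.44 -6.91]

[-32 -37] [ 0.6  -0.07]
[-29 -37] [ 0.89 -0.1 ]
[-28.2 -37. ] [ 0.97 -0.11]
[-28.2 -40. ] [ 0.94 -0.41]
[-28.2 -43. ] [ 0.9  -0.71]
[-28.2 -46. ] [ 0.87 -1.01]
[-28.2 -49. ] [ 0.83 -1.31]
[-28.2 -52. ] [ 0.8 -1.6]
[-28.2 -55. ] [ 0.77 -1.9 ]
[-28.2 -57. ] [ 0.74 -2.1 ]
[-40 -57] [-0.43 -1.96]
[-38 -37] [0. 0.]
```

Request:
{"fn": "servo_tool", "kwargs": {"increments": [0.2,-3.5,0,0,0,0,0.75,-6.83,0,0,0,0,0.75,-6.83,0,0,0,0,0.75,-6.83,0,0,0,0,1.44,-6.91,0,0,0,0,1.44,-6.91,0,0,0,0]}}

```text
t: 14.25
position: [0.419, -0.1314, 0.0756]
tool_rot: [-3.142, 0.001, 3.026]
contact_force: [0.8, 0.3, 0.3]
grip_width: -0.0
grasp_force: 0.0
```

Request:
{"fn": "servo_tool", "kwargs": {"increments": [0.6,-0.07,0,0,0,0,0.89,-0.1,0,0,0,0,0.97,-0.11,0,0,0,0,0.97,-0.11,0,0,0,0]}}

```text
t: 14.58
position: [0.4255, -0.131, 0.075]
tool_rot: [3.14, -0.005, 3.027]
contact_force: [-6.9, 1.3, 5.9]
grip_width: 0.0001
grasp_force: 3.4
```

```bash
python3 -c "
from h import *
look('w9')"
```

```text
rel mm -31.360210585510703 -36.130937658098496 [-6.04698137  1.0744612   4.00316593] 14.6833 0.07500983790793042
```

Request:
{"fn": "servo_tool", "kwargs": {"increments": [-0.03,-0.3,0,0,0,0,-0.07,-0.6,0,0,0,0,-0.1,-0.9,0,0,0,0,-0.14,-1.2,0,0,0,0,-0.17,-1.5,0,0,0,0,-0.2,-1.8,0,0,0,0,-0.22,-2.0,0,0,0,0,-0.22,-2.0,0,0,0,0]}}

```text
t: 15.35
position: [0.4238, -0.1516, 0.075]
tool_rot: [3.141, -0.004, 3.027]
contact_force: [-5.4, 0.9, -0.7]
grip_width: 0.0005
grasp_force: 2.8
```

Request:
{"fn": "servo_tool", "kwargs": {"increments": [-1.2,0.14,0,0,0,0,-1.2,0.14,0,0,0,0,-0.8,3,0,0,0,0,-0.4,7,0,0,0,0,-0.4,7,0,0,0,0]}}

```text
t: 15.77
position: [0.4233, -0.0752, 0.0755]
tool_rot: [3.139, 0.001, 3.035]
contact_force: [0.1, 0.2, -0.4]
grip_width: 0.0
grasp_force: 0.0
```

```bash
python3 -c "
from h import *
look('w10');wide(1.8,'x10')"
```

```text
rel mm -40.00296347557606 14.016214550366147 [-0.12967176 -0.79190439 -0.30513308] 15.8667 0.07573852412655237
hub cand 0.97 bench dy mm -46.4 row 261
  darkest [(135, 267), (137, 264), (139, 270), (144, 261), (146, 273)] median 194.0
hub cand 0.62 bench dy mm -70.9 row 266
  darkest [(103, 354), (104, 351), (105, 357), (108, 348), (109, 0)] median 198.0
hub cand 0.52 bench dy mm -29.8 row 252
  darkest [(134, 210), (134, 213), (134, 216), (134, 219), (134, 234)] median 157.5
```

That stroke added 48° with no drag, so the wheel is at about 627°. Two more the same.

Request:
{"fn": "servo_tool", "kwargs": {"increments": [-0.4,-3.5,0,0,0,0,-0.38,-4.95,0,0,0,0,-0.38,-4.95,0,0,0,0,-0.38,-4.95,0,0,0,0,0.2,-5.05,0,0,0,0,0.5,-5.1,0,0,0,0,0.6,-5.1,0,0,0,0,0.6,-5.1,0,0,0,0]}}

```text
t: 16.58
position: [0.4248, -0.1324, 0.0749]
tool_rot: [3.14, -0.006, 3.026]
contact_force: [-9.2, 0.1, 5.9]
grip_width: 0.0003
grasp_force: 4.3
```

Request:
{"fn": "servo_tool", "kwargs": {"increments": [-0.03,-0.3,0,0,0,0,-0.07,-0.6,0,0,0,0,-0.1,-0.9,0,0,0,0,-0.14,-1.2,0,0,0,0,-0.17,-1.5,0,0,0,0,-0.2,-1.8,0,0,0,0,-0.22,-2.0,0,0,0,0,-0.22,-2.0,0,0,0,0]}}

```text
t: 17.25
position: [0.4238, -0.1527, 0.075]
tool_rot: [3.141, -0.003, 3.027]
contact_force: [-5.3, -0.5, 0.2]
grip_width: -0.0001
grasp_force: 2.8
```

Request:
{"fn": "servo_tool", "kwargs": {"increments": [-1.2,0.14,0,0,0,0,-1.2,0.14,0,0,0,0,-0.8,3,0,0,0,0,-0.4,7,0,0,0,0,-0.4,7,0,0,0,0]}}

```text
t: 17.67
position: [0.4231, -0.0761, 0.0755]
tool_rot: [3.139, 0.001, 3.034]
contact_force: [0.4, 0.9, 0.6]
grip_width: 0.0
grasp_force: 0.0
```

```bash
python3 -c "
from h import *
look('w11');wide(1.9,'x11')"
```

```text
rel mm -40.06095491374759 13.067421973753145 [ 0.29187619 -0.70379754  0.66163655] 17.7667 0.07571871891392233
hub cand 0.97 bench dy mm -45.8 row 257
  darkest [(143, 315), (143, 318), (145, 321), (146, 312), (150, 324)] median 195.0
hub cand 0.59 bench dy mm -70.8 row 262
  darkest [(98, 351), (98, 354), (99, 348), (101, 357), (102, 345)] median 197.0
hub cand 0.55 bench dy mm -10.6 row 215
  darkest [(133, 237), (133, 240), (133, 243), (134, 177), (134, 180)] median 135.0
```

Request:
{"fn": "servo_tool", "kwargs": {"increments": [-0.4,-3.5,0,0,0,0,-0.38,-4.85,0,0,0,0,-0.38,-4.85,0,0,0,0,-0.38,-4.85,0,0,0,0,0.2,-4.95,0,0,0,0,0.5,-5.0,0,0,0,0,0.6,-5.0,0,0,0,0,0.6,-5.0,0,0,0,0]}}

```text
t: 18.48
position: [0.4248, -0.1323, 0.0749]
tool_rot: [3.14, -0.006, 3.026]
contact_force: [-8.0, 0.2, 5.0]
grip_width: 0.0002
grasp_force: 4.1
```

Request:
{"fn": "servo_tool", "kwargs": {"increments": [-0.03,-0.3,0,0,0,0,-0.07,-0.6,0,0,0,0,-0.1,-0.9,0,0,0,0,-0.14,-1.2,0,0,0,0,-0.17,-1.5,0,0,0,0,-0.2,-1.8,0,0,0,0,-0.21,-1.9,0,0,0,0,-0.21,-1.9,0,0,0,0]}}

```text
t: 19.15
position: [0.4236, -0.1515, 0.075]
tool_rot: [3.141, -0.004, 3.027]
contact_force: [-5.2, -0.0, 0.8]
grip_width: 0.0003
grasp_force: 2.8
```

Request:
{"fn": "servo_tool", "kwargs": {"increments": [-1.2,0.14,0,0,0,0,-1.2,0.14,0,0,0,0,-0.8,3,0,0,0,0,-0.4,7,0,0,0,0,-0.4,7,0,0,0,0]}}

```text
t: 19.57
position: [0.4228, -0.075, 0.0754]
tool_rot: [3.139, 0.0, 3.035]
contact_force: [0.1, 1.6, -0.1]
grip_width: -0.0
grasp_force: 0.0
```

```bash
python3 -c "
from h import *
look('w12');wide(2,'x12')
p=np.load('p.npy');print(b2w(p,[[-.005,p[3]-.046-.025-.035,0],[-.005,p[4]-.025,0],[-.005,-.195,0]]),ctrl.read_state()['position'])"
```

```text
rel mm -40.421421188489084 14.100693168298077 [-0.35918219 -0.36022443 -0.18995183] 19.6667 0.07565694255582073
hub cand 0.98 bench dy mm -45.8 row 259
  darkest [(131, 6), (133, 3), (133, 9), (137, 0), (139, 12)] median 193.5
hub cand 0.59 bench dy mm -70.3 row 250
  darkest [(101, 354), (102, 357), (103, 351), (104, 0), (107, 348)] median 195.0
hub cand 0.4 bench dy mm -19.9 row 304
  darkest [(133, 231), (133, 267), (133, 270), (134, 195), (134, 198)] median 179.0
[[ 0.50319156 -0.2103698   0.        ]
 [ 0.53044798  0.02392818  0.        ]
 [ 0.49890522 -0.24721543  0.        ]] [ 0.42195058 -0.08151214  0.07568451]
```

The wheel is at about 725°, which is two turns. Now I'll lift, go round behind the carrier and push.

Request:
{"fn": "servo_tool", "kwargs": {"increments": [0,0,3.5,0,0,0,0,0,6.5,0,0,0,0,0,6.5,0,0,0,2.5,-4,6.5,0,0,0,5,-8,6.5,0,0,0,8.1,-12.9,6.5,0,0,0,8.1,-12.9,6.5,0,0,0,8.1,-12.9,6.5,0,0,0]}}

```text
t: 20.38
position: [0.504, -0.2187, 0.141]
tool_rot: [-3.137, 0.004, 3.019]
contact_force: [-0.1, -0.4, -0.6]
grip_width: 0.0
grasp_force: 0.0
```

Request:
{"fn": "servo_tool", "kwargs": {"increments": [0,0,0,0,0,0,0,0,0,0,0,0]}}

```text
t: 20.55
position: [0.5011, -0.2119, 0.14]
tool_rot: [3.141, -0.001, 3.024]
contact_force: [-0.2, 0.3, 0.1]
grip_width: 0.0002
grasp_force: 0.0
```

Request:
{"fn": "servo_tool", "kwargs": {"increments": [0.1,0,-2.5,0,0,0,0.1,0,-5,0,0,0,0.1,0,-7,0,0,0,0.1,0,-8.4,0,0,0,0.1,0,-8.4,0,0,0,0.1,0,-8.4,0,0,0]}}

```text
t: 21.05
position: [0.5023, -0.2105, 0.0563]
tool_rot: [3.141, -0.002, 3.027]
contact_force: [0.5, 0.3, 0.4]
grip_width: -0.0002
grasp_force: 0.0
```

Request:
{"fn": "servo_tool", "kwargs": {"increments": [0.12,1.0,0,0,0,0,0.2,1.7,0,0,0,0,0.24,2.1,0,0,0,0,0.3,2.5,0,0,0,0,0.34,2.9,0,0,0,0,0.38,3.3,0,0,0,0,0.43,3.7,0,0,0,0,0.48,4.1,0,0,0,0]}}

```text
t: 21.72
position: [0.5065, -0.1701, 0.0565]
tool_rot: [3.141, -0.002, 3.026]
contact_force: [-6.9, -0.9, 6.1]
grip_width: -0.0005
grasp_force: 0.0
```

```bash
python3 -c "
from h import *
wide(2,'x13');st=ctrl.read_state();print(st['position'],st['contact_force'],st['ft_torque'],st['effort'].round(1),st['t'])
"
```

```text
hub cand 0.98 bench dy mm -32.6 row 256
  darkest [(131, 6), (132, 3), (134, 9), (137, 0), (140, 12)] median 200.0
hub cand 0.61 bench dy mm -57.8 row 304
  darkest [(104, 339), (105, 342), (106, 336), (108, 345), (111, 333)] median 202.0
hub cand 0.44 bench dy mm -6.6 row 304
  darkest [(139, 168), (139, 171), (139, 174), (139, 177), (139, 180)] median 183.5
[ 0.50609294 -0.16861342  0.0561365 ] [-7.1971795   1.32208366  5.00205736] [0.18932489 1.04937146 0.09939651] [  0.9 -53.7   8.7 -22.2  -0.4  -1.9  -0.1] 21.7667
```

The x-force suggests the gripper's knuckle is beside the lens ring. I'll back straight out, turn the tool 90° so the knuckles stay behind the edge, and push again.

Request:
{"fn": "servo_tool", "kwargs": {"increments": [-0.12,-1,0,0,0,0,-0.3,-2.5,0,0,0,0,-0.5,-4,0,0,0,0,-0.5,-4,0,0,0,0]}}

```text
t: 22.1
position: [0.5024, -0.2127, 0.0566]
tool_rot: [-3.14, 0.0, 3.023]
contact_force: [0.5, 0.3, -0.4]
grip_width: 0.0001
grasp_force: 0.0
```

```bash
python3 -c "
from h import *
wide(2,'x14');st=ctrl.read_state();print(st['position'],st['contact_force'],st['qpos'].round(2),st['t'])
"
```

```text
hub cand 0.98 bench dy mm -32.6 row 256
  darkest [(134, 6), (135, 3), (137, 9), (139, 0), (143, 12)] median 202.0
hub cand 0.61 bench dy mm -57.9 row 304
  darkest [(106, 339), (107, 336), (107, 342), (110, 345), (111, 333)] median 205.0
hub cand 0.41 bench dy mm -6.9 row 304
  darkest [(139, 177), (139, 180), (139, 183), (139, 186), (140, 174)] median 185.5
[ 0.50254877 -0.21105243  0.05643931] [0.65375217 0.57130821 0.29693612] [-0.03  0.57  0.45  1.99 -0.38  0.67  2.11] 22.15
```

Request:
{"fn": "servo_tool", "kwargs": {"increments": [0,0,0,0,0,-7,0,0,0,0,0,-14,0,0,0,0,0,-21,0,0,0,0,0,-28,0,0,0,0,0,-35,0,0,0,0,0,-42,0,0,0,0,0,-49,0,0,0,0,0,-56]}}

```text
t: 22.82
position: [0.5032, -0.2084, 0.0562]
tool_rot: [3.141, -0.001, 2.044]
contact_force: [0.4, 0.5, -0.7]
grip_width: 0.0004
grasp_force: 0.0
```

Request:
{"fn": "servo_tool", "kwargs": {"increments": [0,0,0,0,0,-7,0,0,0,0,0,-14,0,0,0,0,0,-21,0,0,0,0,0,-28,0,0,0,0,0,-34,0,0,0,0,0,-34,0,0,0,0,0,-34]}}

```text
t: 23.4
position: [0.503, -0.2089, 0.0561]
tool_rot: [-3.141, -0.0, 1.46]
contact_force: [-0.2, -0.0, 0.8]
grip_width: -0.0001
grasp_force: 0.0
```

Request:
{"fn": "servo_tool", "kwargs": {"increments": [0.12,1,0,0,0,0,0.29,2.5,0,0,0,0,0.41,3.5,0,0,0,0,0.46,4,0,0,0,0,0.52,4.5,0,0,0,0,0.58,5,0,0,0,0,0.64,5.5,0,0,0,0,0.7,6,0,0,0,0]}}

```text
t: 24.07
position: [0.5098, -0.1505, 0.0566]
tool_rot: [3.141, 0.001, 1.455]
contact_force: [-0.1, -4.9, -2.2]
grip_width: 0.0001
grasp_force: 2.2
```

```bash
python3 -c "
from h import *
wide(2,'x15',-.06,.085);st=ctrl.read_state();print(st['position'],st['contact_force'],st['ft_torque'],st['t'])
"
```

```text
hub cand 0.97 bench dy mm -10.6 row 257
  darkest [(132, 3), (134, 6), (135, 0), (139, 9), (141, 357)] median 199.0
hub cand 0.6 bench dy mm -35.7 row 298
  darkest [(106, 342), (107, 345), (108, 339), (109, 348), (112, 336)] median 201.0
hub cand 0.46 bench dy mm 15.8 row 304
  darkest [(138, 171), (138, 174), (138, 177), (138, 180), (138, 183)] median 182.5
[ 0.50994113 -0.14912557  0.05642835] [-0.14924603 -2.2848362  -0.12601669] [-0.55669732  0.15767449 -0.006732  ] 24.1167
```

Clean push now, at −4.9 N along y only. The wheel angle hasn't changed. About 114 mm to go.

Request:
{"fn": "servo_tool", "kwargs": {"increments": [0.07,0.6,0,0,0,0,0.14,1.2,0,0,0,0,0.21,1.8,0,0,0,0,0.28,2.4,0,0,0,0,0.35,3,0,0,0,0,0.42,3.6,0,0,0,0,0.49,4.2,0,0,0,0,0.56,4.8,0,0,0,0]}}

```text
t: 24.78
position: [0.5156, -0.1017, 0.0566]
tool_rot: [3.141, 0.0, 1.455]
contact_force: [-0.0, -5.4, -1.6]
grip_width: -0.0001
grasp_force: 2.2
```

Request:
{"fn": "servo_tool", "kwargs": {"increments": [0.07,0.6,0,0,0,0,0.14,1.2,0,0,0,0,0.21,1.8,0,0,0,0,0.28,2.4,0,0,0,0,0.35,3,0,0,0,0,0.41,3.5,0,0,0,0,0.46,4,0,0,0,0,0.52,4.4,0,0,0,0]}}

```text
t: 25.45
position: [0.5208, -0.0577, 0.0566]
tool_rot: [3.141, -0.0, 1.455]
contact_force: [0.9, -4.4, -0.9]
grip_width: 0.0001
grasp_force: 2.1
```

Request:
{"fn": "servo_tool", "kwargs": {"increments": [0.03,0.3,0,0,0,0,0.06,0.5,0,0,0,0,0.08,0.7,0,0,0,0,0.1,0.9,0,0,0,0,0.13,1.1,0,0,0,0,0.14,1.2,0,0,0,0,0.14,1.2,0,0,0,0]}}

```text
t: 26.03
position: [0.5221, -0.0459, 0.0566]
tool_rot: [3.142, -0.0, 1.455]
contact_force: [2.0, -2.1, 0.3]
grip_width: -0.0002
grasp_force: 1.3
```

```bash
python3 -c "
from h import *
wide(2,'x16',-.2,-.04);st=ctrl.read_state();print(st['position'],st['contact_force'],st['t'])
"
```

```text
hub cand 0.97 bench dy mm 149.5 row 269
  darkest [(138, 354), (138, 357), (140, 0), (141, 351), (145, 3)] median 194.0
hub cand 0.97 bench dy mm 95.4 row 253
  darkest [(135, 6), (136, 9), (139, 3), (139, 12), (145, 0)] median 194.0
hub cand 0.63 bench dy mm 70.3 row 215
  darkest [(100, 3), (100, 6), (102, 0), (102, 9), (105, 12)] median 195.0
[ 0.52206908 -0.04596865  0.05657023] [ 0.56387247 -3.01376656  0.68654479] 26.0833
```

Request:
{"fn": "servo_tool", "kwargs": {"increments": [0.01,0.1,0,0,0,0,0.02,0.2,0,0,0,0,0.03,0.3,0,0,0,0,0.05,0.4,0,0,0,0,0.06,0.5,0,0,0,0,0.07,0.6,0,0,0,0]}}

```text
t: 26.58
position: [0.5227, -0.0403, 0.0566]
tool_rot: [3.142, 0.0, 1.455]
contact_force: [1.3, -4.0, 0.2]
grip_width: -0.0001
grasp_force: 2.0
```

Request:
{"fn": "servo_tool", "kwargs": {"increments": [0.01,0.1,0,0,0,0,0.02,0.2,0,0,0,0]}}

```text
t: 26.75
position: [0.5229, -0.0382, 0.0566]
tool_rot: [3.141, 0.0, 1.455]
contact_force: [1.7, -4.9, -0.0]
grip_width: 0.0001
grasp_force: 2.0
```

Request:
{"fn": "servo_tool", "kwargs": {"increments": [0.01,0.1,0,0,0,0,0.02,0.2,0,0,0,0]}}

```text
t: 26.92
position: [0.523, -0.0374, 0.0566]
tool_rot: [3.141, 0.002, 1.455]
contact_force: [0.6, -9.6, -1.1]
grip_width: -0.0002
grasp_force: 4.8
```

Request:
{"fn": "servo_tool", "kwargs": {"increments": [0.01,0.1,0,0,0,0,0.01,0.1,0,0,0,0]}}

```text
t: 27.08
position: [0.523, -0.0372, 0.0566]
tool_rot: [3.141, 0.003, 1.454]
contact_force: [1.0, -9.8, -0.1]
grip_width: 0.0001
grasp_force: 4.9
```

```bash
python3 -c "
from h import *
wide(2,'x17',-.2,-.04);st=ctrl.read_state();print(st['position'],st['contact_force'],st['t'])
"
```

```text
hub cand 0.97 bench dy mm 103.4 row 257
  darkest [(133, 3), (135, 0), (135, 6), (140, 9), (140, 357)] median 193.0
hub cand 0.97 bench dy mm 149.6 row 270
  darkest [(140, 357), (141, 354), (143, 0), (144, 351), (147, 3)] median 193.5
hub cand 0.7 bench dy mm 126.0 row 215
  darkest [(121, 3), (121, 6), (124, 9), (125, 0), (130, 12)] median 191.5
[ 0.52303086 -0.03722902  0.05662474] [ 1.18282299 -9.43848147 -0.83049104] 27.1333
```

The force rose to about 10 N with no further travel and the slit wheel hasn't moved, so the edges have met. I'll back off and lift.

Request:
{"fn": "servo_tool", "kwargs": {"increments": [-0.12,-1,0,0,0,0,-0.35,-3,0,0,0,0,-0.58,-5,0,0,0,0,-0.58,-5,0,0,0,0,-0.58,-5,3.5,0,0,0,-0.58,-5,7,0,0,0,-0.58,-5,11,0,0,0,-0.58,-5,14,0,0,0]}}

```text
t: 27.8
position: [0.5169, -0.0848, 0.1986]
tool_rot: [-3.14, -0.002, 1.455]
contact_force: [0.3, -0.4, 0.3]
grip_width: -0.0004
grasp_force: 0.0
```

```bash
python3 -c "
from h import *
wide(2,'x18',-.2,-.04);st=ctrl.read_state();print(st['position'],st['contact_force'],st['t'])
t=ctrl.capture('top')['color'].astype(int);a=cv2.imread('pics/top0.png')[:,:,::-1].astype(int)
d=np.abs(t-a).max(2)
for n,(u,v) in dict(lamp=(202,174),match=(390,275),marker=(222,268)).items(): print(n,d[v-22:v+22,u-30:u+30].max())
"
```

```text
hub cand 0.98 bench dy mm 103.4 row 257
  darkest [(130, 3), (131, 0), (131, 6), (135, 9), (136, 357)] median 187.0
hub cand 0.96 bench dy mm 149.7 row 270
  darkest [(133, 357), (134, 354), (135, 0), (137, 351), (140, 3)] median 187.0
hub cand 0.7 bench dy mm 126.0 row 215
  darkest [(117, 3), (117, 6), (120, 0), (120, 9), (126, 12)] median 186.0
[ 0.51925791 -0.08579201  0.20304434] [ 3.77370295 -1.29552249  4.27986298] 27.85
lamp 32
match 80
marker 77
```

```bash
python3 -c "
from h import *
t=ctrl.capture('top')['color'].astype(np.float32);a=cv2.imread('pics/top0.png')[:,:,::-1].astype(np.float32)
for n,(u,v) in dict(lamp=(202,174),match=(390,275),marker=(215,270)).items():
  A,B=[cv2.cvtColor(np.ascontiguousarray(i[v-15:v+15,u-30:u+25]),cv2.COLOR_RGB2GRAY) for i in(a,t)]
  print(n,cv2.phaseCorrelate(A,B),(np.abs(A-B)>40).sum())
"
```

```text
lamp ((0.034101000929364744, 0.07545660116575093), 0.8319159189860026) 0
match ((0.05724437848528652, -0.019035954269924105), 0.7394435201750861) 294
marker ((0.10116904123984582, 0.09585260401573237), 0.9500905582639906) 11
```

All the loose items are where they started. The brightness difference near the matchbox is the arm overhead. Handing in.

```bash
python3 -c "
from rig import ctrl
print(ctrl.sign_off())"
```

```text
the job is handed in; nothing more can be done
None
```

I loosened the clamp wheel by about two turns (roughly 725°), pushed the lens carrier up to the slit carrier and handed the job in. The slit carrier and loose items had not moved, but during the strokes the carrier slid about 46 mm the wrong way, and on the first push the gripper probably touched the lens ring, so I can't rule out contact with the glass.

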